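Clear the sorting board with the scraper

ROBOT

A 6-joint arm with a two-finger parallel gripper is mounted at the origin on a cart in front of the work surface, level with it; the furniture and walls round the work are solid. World frame = base frame: x ahead of the robot, y to its left, z up, the work surface at z = 0. Lengths are in mm, angles in rad, forces in N, time in s.
With the tool pointing down it reaches from about 250 to 775 mm from the base axis. Payload 8.9 kg.
Tool frame: the origin (TCP) lies midway between the tips of the shut fingers; the grasp point (between the pads) lies grip_point_offset behind it (grip_point_offset is the distance from the TCP to the grasp point, in mm); z points along the fingers, y is the line along which they close (so a half turn about z gives the same grasp; the last joint's range is limited). The gripper opens to 85 mm and grips with 20 to 120 N. Pads are 22 mm wide; open, the fingers measure 114 mm over their backs; the gripper's body (76 mm by 85 mm) begins 54 mm behind the grasp point. The pads swing forward as they close: fully open they stand 13 mm farther back than shut.
Start: joints at [-0.139, 0.291, -0.153, 1.127, 0, 1.431], TCP at [524.999, 0.004, 195.205] pointing down, gripper open.
Joint ranges: [-2.52, 2.52], [-0.91, 1.74], [-1.3, 1.37], [-1.96, 2.02], [-1.52, 1.47], [-3.14, 3.14]. Speed limits (rad/s): [2.22, 2.22, 2.79, 3.14, 3.14, 3.14].

INTERFACE

Orientations are given as a rotation vector (axis times angle).
In Python, from workcell import get_obs, camera, camera_info, hand_in, grip_point_offset gives the robot as it stands. The module is installed in compiled form; this text tells all that it offers.
- The arm moves only by the shell command python3 -m jog 'ROWS' [FORCE]. ROWS is JSON, a list that holds one entry, the list of rows, each a list of 7 numbers: the shift along the tool's x, y, z in mm, then the turn, a rotation vector about the tool's x, y, z in rad, then the closure, from 0 (fully open) to 1 (shut). A call has 1 to 12 rows; each row shifts and turns the commanded pose from where the row before left it, along the tool's axes as they then stand; what a row does not reach is not made up. A row lasts 1/12 s, in which the tool goes at most 41.7 mm and 7.16 degrees, less where a joint would pass 70% of its speed; a pose out of reach is approached as far as the arm can. A call with a gripper value outside its range is refused whole. The fingers move at their own pace and stop on an object; FORCE is the grip in N (left out, the last holds). Time passes only in rows, so rows that do not move let the fingers close. It gives the time, the measured TCP pose, the force, the opening and the grip force at its end, in the units of the state.
- get_obs(): the state, without advancing time (a new reading comes with each control period).
- camera(name): name is "scene" or "side" or "wrist"; returns the picture (400x640x3 uint8, blue, green, red); there is no depth.
- camera_info(name): a dict with "vertical_fov" (degrees; the focal length in pixels is half the picture's height over the tangent of half this angle, whatever the lens; pixels are square), "cx", "cy" (the principal point, pixels), "position" and "orientation" of the camera in the world. Camera axes: x right, y up, looking along -z (the intrinsics and any distortion apply to the point x, -y, -z); pixel columns grow to the right and rows downward; lengths in mm; the calibration is good to about 2 mm. The wrist camera is an equidistant fisheye: a pixel r from the principal point sees the ray r / f radians off the axis. A picture is of the moment at which its call begins: read the wrist's pose just before it. camera_info takes no time and is no camera call; for the wrist camera it gives the pose at the moment of the call.
- hand_in(): hands the job in; it is judged then, once.
The state is a dict: "t": time; "joints": joint angles; "qvel": joint speeds; "effort": joint torques, N m; "tool_pos": TCP position; "ee_rot": TCP orientation; "wrist_force": force on the tool from outside, world axes, zero at the start; "wrist_torque": the same for the moment, N m; "gripper_width": opening from 0.0 (shut) to 1.0 (fully open); "finger_force": force on a finger pad.
Only numpy, scipy, OpenCV 4.12 (cv2) and the standard library are available. Lean on these libraries where they do the work, as an engineer would, in place of code of your own. Each camera call takes 0.05 s, during which the arm holds its last target. There are 200 camera calls.

TASK

Clear the stone chips off the sorting board: take the scraper from its stand, wipe all five chips with its blade along the deck and over the lip into the trough (do not touch the chips with the fingers), then slide the scraper upright and fully home into the slot of its stand and let go. Leave the jar, the glue stick and the bracelet where they are.

Things in the scene. Friction and masses are not known exactly. Their poses are not given: they have to be found in the camera images.
- board: Sorting board, fixed: wooden frame 132 x 260 mm (its x, y), rims 6 mm thick, 36 mm high all round. Origin: centre of its underside. Inside, 120 mm wide, lies a flat dark grey deck (top at z = 26 mm, so the rims stand 10 mm above it) from y = +124 mm to the lip at y = -66 mm; beyond it the pale-floored trough, y = -66 to -124 mm, floor at z = 4 mm.
- lip (a point): Middle of the deck's open edge, at deck height, axes as the board's: chips pushed over it in the board's -y direction drop 22 mm into the catch trough, which is as wide as the deck.
- stand: Wooden stand of the scraper, fixed, 120 x 56 x 46 mm (its x, y, z). Origin: centre of its underside. One slot in its top, centred, along its x: 86 x 7 mm, 32 mm deep (floor at z = 14 mm), closed at both ends, mouth chamfered by 2 mm.
- slot (a point): Middle of the slot's mouth, 46 mm above the desk; x along the slot.
- scraper: Loose hand scraper, about 0.12 kg, standing in the stand's slot. Origin: middle of the blade's lower (wiping) edge, z up. Steel blade with dark lip, 80 mm wide (x), 4 mm thick (y), 48 mm clear below the grip; dark wooden grip 72 x 18 mm (x, y) from z = 48 to 82 mm: take it across the 18 mm, from above, at z = 66 mm. Both faces alike. Fully home, its origin is 14 mm above the stand's.
- chip_jade: Loose flat stone chip on the deck: green pillow-shaped, 24 x 17 x 10 mm, 11 g. Origin: centre of its underside.
- chip_amber: Loose flat stone chip on the deck: orange seven-sided disc, 23 mm across, 10 mm high, 11 g. Origin: centre of its underside.
- chip_rose: Loose flat stone chip on the deck: pink pillow-shaped, 21 x 18 x 10 mm, 11 g. Origin: centre of its underside.
- chip_turquoise: Loose flat stone chip on the deck: blue-green six-sided disc, 23 mm across, 9 mm high, 11 g. Origin: centre of its underside.
- chip_cream: Loose flat stone chip on the deck: cream pillow-shaped, 23 x 16 x 9 mm, 11 g. Origin: centre of its underside.
- findings_pot: Bystander: round jar with dark lid, 64 mm across, 40 mm high; origin: centre of its underside.
- glue_stick: Bystander: glue stick standing upright, 27 mm across, 92 mm high; origin: centre of its underside.
- bracelet: Bystander: dark red bead bracelet lying flat, 72 mm across, 10 mm high; origin: its centre at desk level.
- monitor: Fixed monitor behind the work: its upright screen faces the robot, 556 mm wide (y), its front face 55 mm nearer to the robot than the origin and 0.1 to 0.47 m above the desk; its foot reaches 90 mm from the origin towards the robot. Origin: underside of the foot. Keep the arm and wrist clear of it, also when swinging across.

How it is judged:
By the outcome, as a careful person would: the job done as asked, in the order asked, and still so for the second after the job is handed in, with the robot touching nothing.
It also fails if it takes over 66 s, if anything falls off the work surface, if the arm or the gripper's body presses on something with over 40 N, if the wrist force passes 120 N, or if a joint passes its speed limit or range.

## Working session

There is one attempt and no reset: what is moved stays moved. The work goes in short steps, Python scripts to look and compute and a shell command to move; the robot and the scene stay as the last step left them, time stands still between calls to the robot, and variables do not carry over. Pictures are saved under pics/ and viewed, at most 13 in all, crops included, and the job is handed in when it is done.

```bash
mkdir -p pics; python3 - <<'E'
from workcell import *
import cv2,numpy as np
o=get_obs();print(o['tool_pos'],o['ee_rot'],grip_point_offset,o['gripper_width'],o['t'])
ims=[]
for n in ["scene","side","wrist"]:
    print(n,camera_info(n));im=camera(n);cv2.imwrite(f'pics/{n}0.png',im)
E
```

```text
[5.24514624e+02 5.42322417e-02 1.94617265e+02] [-2.22068692e+00 -2.22072525e+00  1.27486503e-03] 18.700000000000003 1.0045781475036057 0.0
scene {'vertical_fov': 51.669864979834465, 'cx': 316.4059090145612, 'cy': 196.01229625930472, 'position': array([ 219.78795525, -419.73667866, 1007.49432085]), 'orientation': array([ 0.47311855, -0.17883974, -0.7274553 ])}
side {'vertical_fov': 46.71384189053113, 'cx': 312.3243316218057, 'cy': 198.6759232212003, 'position': array([ -46.57138244, -593.31700208, 1311.59767345]), 'orientation': array([ 0.55619601, -0.23325883, -0.81833286])}
wrist {'vertical_fov': 65.70646984690485, 'cx': 321.7011106546903, 'cy': 196.3897917192572, 'position': array([525.00905251,  78.81604178, 372.98167285]), 'orientation': array([-3.13002470e-01, -7.80939346e-04, -1.44980758e-05])}
```

View pics/scene0.png

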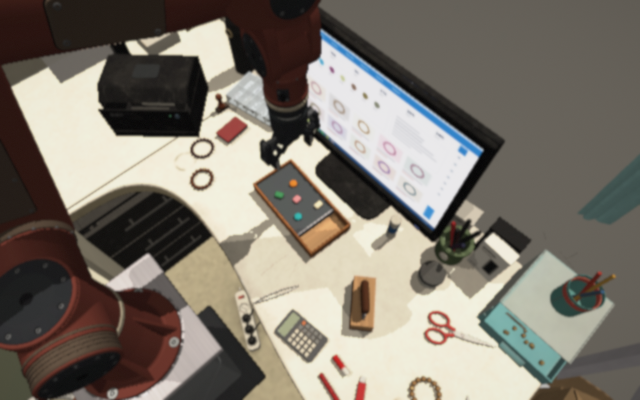

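View pics/wrist0.png

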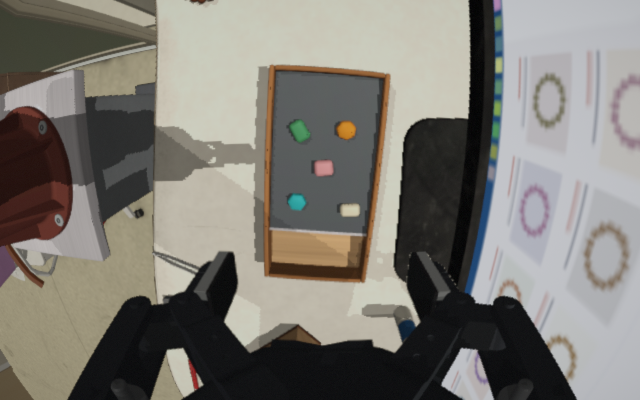

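The scene picture shows the board at about (300,205), the stand with the scraper at (363,303), and the glue stick at (393,228). The wrist picture shows the board upright, with outer rim corners near (271,66), (389,74), (364,281) and (265,276), the trough at the bottom, and all five chips on the deck.

```bash
cat > h.py <<'E'
from workcell import *
import cv2,numpy as np
from scipy.spatial.transform import Rotation as R
def cast(name,ci,px,z):
    """pixels -> world points on plane z"""
    f=200/np.tan(np.radians(ci['vertical_fov'])/2); out=[]
    for u,v in np.atleast_2d(px):
        d=np.array([u-ci['cx'],v-ci['cy']])/f
        if name=='wrist':
            r=np.hypot(*d); k=np.sin(r)/r if r>1e-9 else 1; c=np.array([d[0]*k,-d[1]*k,-np.cos(r)])
        else: c=np.array([d[0],-d[1],-1])
        w=R.from_rotvec(ci['orientation']).apply(c); p=np.array(ci['position'])
        out.append((p+w*(z-p[2])/w[2])[:2])
    return np.round(np.array(out),1)
def mask(im,lo,hi): return cv2.inRange(cv2.cvtColor(im,cv2.COLOR_BGR2HSV),np.array(lo),np.array(hi))
E
python3 - <<'E'
from h import *
im=cv2.imread('pics/wrist0.png');ci=camera_info('wrist')
print('board',cast('wrist',ci,[(271,66),(389,74),(364,281),(265,276)],36).tolist())
print('lip',cast('wrist',ci,[(270,230),(367,234)],26).tolist())
print('chips',cast('wrist',ci,[(300,131),(346,130),(323,168),(297,202),(349,210)],31).tolist())
s=cv2.imread('pics/scene0.png');cs=camera_info('scene')
print('stand/grip',cast('scene',cs,[(365,298),(366,280),(364,315)],96).tolist())
print('mon foot, glue',cast('scene',cs,[(318,170),(370,218),(393,240)],0).tolist())
cv2.imwrite('pics/c1.png',cv2.resize(s[210:350,250:450],None,fx=4,fy=4,interpolation=cv2.INTER_CUBIC))
E
```

```text
board [[471.0, 116.6], [598.1, 108.7], [580.4, -145.9], [452.0, -138.6]]
lip [[461.4, -77.2], [581.6, -82.6]]
chips [[501.4, 44.0], [552.2, 45.1], [526.8, 1.8], [496.5, -38.8], [557.6, -48.8]]
stand/grip [[454.5, -316.2], [485.4, -289.2], [426.4, -340.6]]
mon foot, glue [[643.8, 43.3], [643.8, -163.4], [642.3, -248.3]]
```

View pics/c1.png

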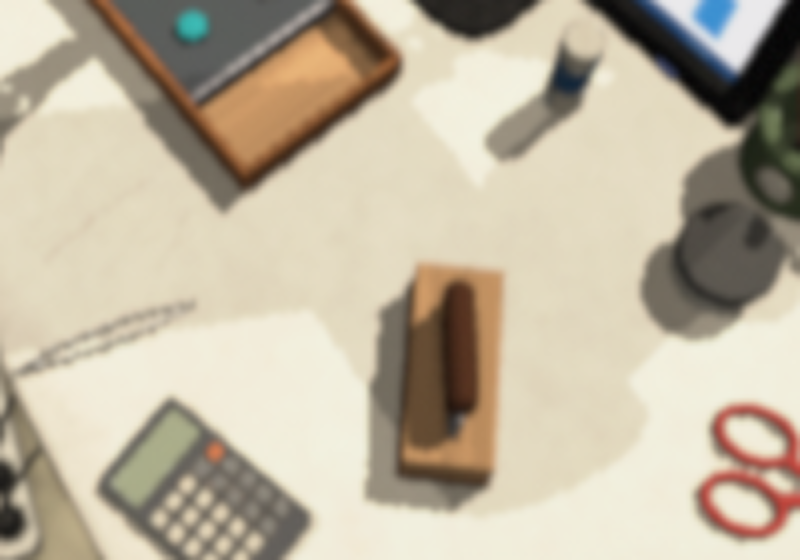

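The crop shows the scraper grip from about scene px (365,281) to (365,312), running about 41° in the world. Next I move above it and turn.

```bash
python3 -m jog '[[[-31.6,-7,0,0,0,0,0],[-31.6,-7,0,0,0,0,0],[-31.6,-7,0,0,0,0,0],[-31.6,-7,0,0,0,0,0],[-31.6,-7,0,0,0,0,0],[-31.6,-7,0,0,0,0,0],[-31.6,-7,0,0,0,0,0],[-31.6,-7,0,0,0,0,0],[-31.6,-7,0,0,0,0,0],[-31.6,-7,0,0,0,0,0]]]' 60
python3 -m jog '[[[0,0,0,0,0,0.107,0],[0,0,0,0,0,0.107,0],[0,0,0,0,0,0.107,0],[0,0,0,0,0,0.107,0],[0,0,0,0,0,0.107,0],[0,0,0,0,0,0.107,0],[0,0,0,0,0,0.107,0],[0,0,0,0,0,0.107,0],[0,0,0,0,0,0,0],[0,0,0,0,0,0,0]]]'
python3 - <<'E'
from h import *
o=get_obs();ci=camera_info('wrist');im=camera('wrist');cv2.imwrite('pics/w1.png',im);np.save('ci1.npy',ci,allow_pickle=True)
print(o['t'],o['tool_pos'],o['joints'],ci['position'],ci['orientation'],R.from_rotvec(o['ee_rot']).as_matrix().round(3))
E
```

```text
t: 0.98
tool_pos: [454.2, -317.4, 195.0]
ee_rot: [-2.221, -2.221, -0.0]
wrist_force: [0.9, -0.2, 0.6]
gripper_width: 0.999
finger_force: 0.0
t: 1.82
tool_pos: [454.9, -315.9, 195.0]
ee_rot: [-2.941, -1.104, 0.0]
wrist_force: [1.2, 0.1, -0.2]
gripper_width: 0.996
finger_force: 0.0
1.8167 [ 454.88778064 -315.89683694  195.00518982] [-7.39019070e-01  3.46105820e-01 -7.49534712e-02  1.15016861e+00
  1.93184496e-05  1.68450075e+00] [ 514.46708341 -264.09778359  373.26680902] [-0.29294433  0.13136389 -0.84575401] [[ 0.753  0.658 -0.   ]
 [ 0.658 -0.753  0.   ]
 [-0.    -0.    -1.   ]]
```

View pics/w1.png

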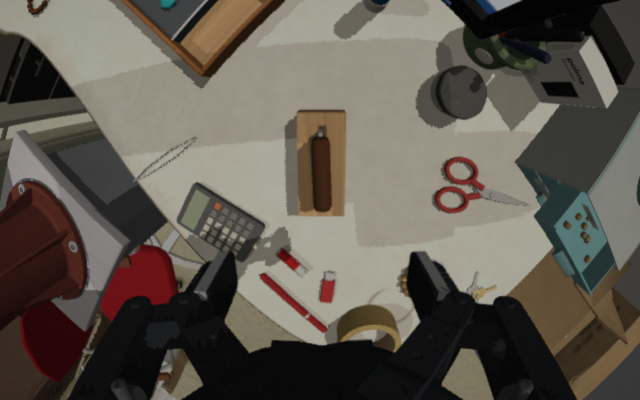

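The wrist picture shows the stand top with corners about (298,111) to (345,215). The dark grip is centred near (321,173) and nearly vertical in the picture.

```bash
python3 - <<'E'
from h import *
im=cv2.imread('pics/w1.png');ci=np.load('ci1.npy',allow_pickle=True).item()
t=np.array([454.9,-315.9]);M=np.array([[.753,.658],[.658,-.753]])
g=cv2.cvtColor(im,cv2.COLOR_BGR2HSV)
print('hsv',[g[y,x].tolist() for x,y in [(321,180),(318,150),(305,150),(338,150),(338,190),(290,150)]])
m=mask(im,(0,60,15),(15,255,110));m[:,:300]=0;m[:,345:]=0;m[:115]=0;m[220:]=0
m=cv2.morphologyEx(m,cv2.MORPH_OPEN,np.ones((5,5)))
cs,_=cv2.findContours(m,cv2.RETR_EXTERNAL,cv2.CHAIN_APPROX_NONE);c=max(cs,key=cv2.contourArea)
r=cv2.minAreaRect(c);print(r,cv2.boxPoints(r).round(1).tolist())
b=mask(im,(5,60,60),(25,255,255));b[:,:285]=0;b[:,355:]=0;b[:100]=0;b[225:]=0
b|=m
cs,_=cv2.findContours(b,cv2.RETR_EXTERNAL,cv2.CHAIN_APPROX_NONE);c2=max(cs,key=cv2.contourArea);h=cv2.convexHull(c2)
r2=cv2.minAreaRect(h);print('stand',r2)
for bx,z in [(cv2.boxPoints(r),96),(cv2.boxPoints(r2),46)]:
    w=cast('wrist',ci,bx,z); print(z,w.tolist(),w.mean(0),'tool shift',((w.mean(0)-t)@M).round(1))
    for i in (0,1):
        d=w[i+1]-w[i]; print('len',np.hypot(*d).round(1),'ang',np.degrees(np.arctan2(d[1],d[0])).round(1))
E
```

```text
hsv [[11, 166, 60], [11, 170, 57], [15, 126, 99], [16, 119, 131], [16, 121, 129], [20, 35, 108]]
((320.37860107421875, 173.96485900878906), (74.46045684814453, 20.50360679626465), 87.70938873291016) [[308.6000061035156, 137.1999969482422], [329.1000061035156, 136.39999389648438], [332.1000061035156, 210.8000030517578], [311.6000061035156, 211.60000610351562]]
stand ((320.5, 162.5), (105.0, 49.0), 90.0)
96 [[481.8, -277.6], [494.5, -291.0], [443.2, -340.1], [429.7, -325.9]] [ 462.3  -308.65] tool shift [10.3 -0.6]
len 18.5 ang -46.5
len 71.0 ang -136.3
46 [[489.2, -251.1], [522.9, -289.7], [436.1, -368.3], [399.5, -326.4]] [ 461.925 -308.875] tool shift [ 9.9 -0.7]
len 51.2 ang -48.9
len 117.1 ang -137.8
```

```bash
python3 -m jog '[[[5,-0.3,0,0,0,-0.02,0],[5,-0.4,10,0,0,0,0],[0,0,25,0,0,0,0],[0,0,25,0,0,0,0],[0,0,25,0,0,0,0],[0,0,20,0,0,0,0],[0,0,15,0,0,0,0],[0,0,10,0,0,0,0],[0,0,4,0,0,0,0],[0,0,0,0,0,0,0]]]' 40
python3 -m jog '[[[0,0,0,0,0,0,1],[0,0,0,0,0,0,1],[0,0,0,0,0,0,1],[0,0,0,0,0,0,1],[0,0,0,0,0,0,1],[0,0,0,0,0,0,1],[0,0,0,0,0,0,1],[0,0,0,0,0,0,1],[0,0,0,0,0,0,1],[0,0,0,0,0,0,1]]]' 60
```

```text
t: 2.7
tool_pos: [461.7, -308.2, 60.3]
ee_rot: [-2.93, -1.129, 0.001]
wrist_force: [-0.1, 0.1, -0.3]
gripper_width: 1.0
finger_force: 0.0
t: 3.53
tool_pos: [462.0, -308.8, 61.2]
ee_rot: [-2.932, -1.128, 0.0]
wrist_force: [-0.6, 0.4, 0.6]
gripper_width: -0.003
finger_force: 0.0
```

```bash
python3 - <<'E'
from h import *
a=camera('wrist');b=camera('scene');s=camera('side');o=get_obs();print(o['gripper_width'],o['finger_force'],o['tool_pos'])
b=cv2.resize(b[210:350,250:450],(560,400));a=a[100:400,150:490]
s=cv2.resize(s[150:350,220:500],(560,400));cv2.imwrite('pics/s2.png',s)
h=np.zeros((600,800,3),np.uint8);h[:280,:400]=cv2.resize(b,(400,280));h[:280,400:]=cv2.resize(s,(400,280));h[290:590,:340]=a
cv2.imwrite('pics/m2.png',h)
E
```

```text
-0.0032280354600435017 0.0 [ 462.01359472 -308.83266688   61.19040622]
```

View pics/m2.png

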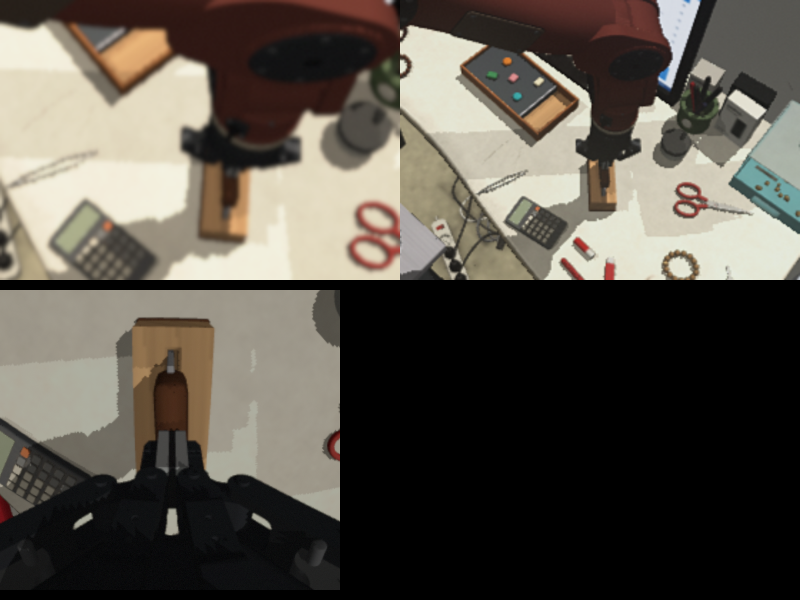

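The mosaic shows the fingers shut near (322,240) in the wrist view with the grip end in front of them. The reading says fully shut, so I look closer before acting.

```bash
python3 - <<'E'
from h import *
a=camera('wrist');s=camera('side');o=get_obs();ci=camera_info('wrist');print(ci['position'],ci['orientation'])
cv2.imwrite('pics/w3.png',a);np.save('ci3.npy',ci,allow_pickle=True)
h=np.zeros((600,800,3),np.uint8);h[:,:400]=cv2.resize(a[120:300,260:380],(400,600),interpolation=cv2.INTER_CUBIC)
h[:,400:]=cv2.resize(s[215:305,335:395],(400,600),interpolation=cv2.INTER_CUBIC)
cv2.imwrite('pics/m3.png',h)
E
```

```text
[ 520.66663353 -256.00846939  239.4558456 ] [-0.29384499  0.12836661 -0.82926079]
```

View pics/m3.png

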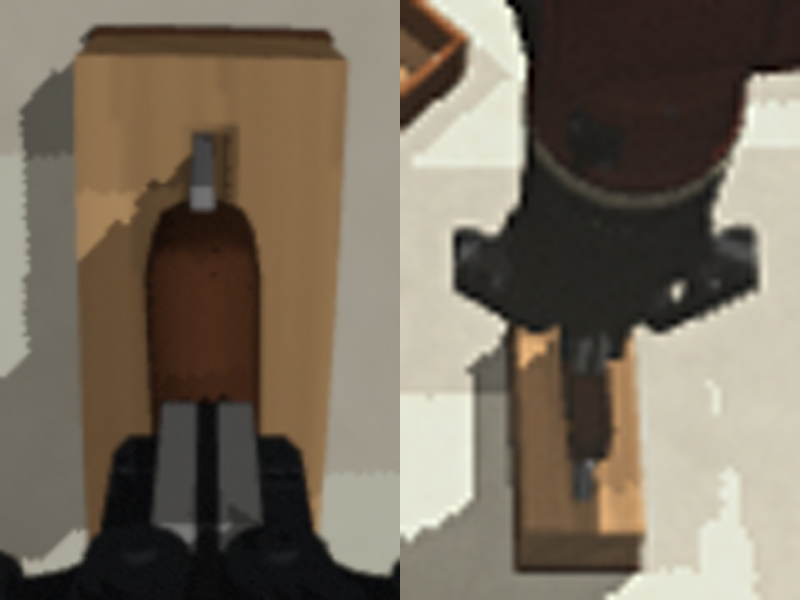

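The left crop (wrist) shows the shut finger tips ending at about wrist px (322,240), apparently above the grip, with no brown between them. The right crop (side) shows the tips ending near side px (363,270). I check the tip height by casting rays.

```bash
python3 - <<'E'
from h import *
cw=np.load('ci3.npy',allow_pickle=True).item();cs=camera_info('side')
u=np.array([.743,.669])
for z in (50,61,75,85,96,105,115):
    a=cast('wrist',cw,[(322,240)],z)[0];b=cast('side',cs,[(363,270.5),(364,283)],z)
    p=np.array([462,-308.8])
    print(z,'wrist tip along slot',((a-p)@u).round(1),'side tip, grip end',((b-p)@u).round(1),((b-p)@[-u[1],u[0]]).round(1))
E
```

```text
50 wrist tip along slot -13.1 side tip, grip end [ 12.1 -27.6] [-4.8 -5.3]
61 wrist tip along slot -7.8 side tip, grip end [  6.9 -32.4] [-3.7 -4.1]
75 wrist tip along slot -1.0 side tip, grip end [  0.5 -38.3] [-2.2 -2.6]
85 wrist tip along slot 3.9 side tip, grip end [ -4.1 -42.6] [-1.1 -1.6]
96 wrist tip along slot 9.2 side tip, grip end [ -9.1 -47.3] [ 0.  -0.4]
105 wrist tip along slot 13.6 side tip, grip end [-13.2 -51.1] [1.  0.6]
115 wrist tip along slot 18.5 side tip, grip end [-17.9 -55.4] [2.1 1.6]
```

Both views put the real tips at z ≈ 100, just over the grip top and about 39 mm short of the reported TCP. I open, go down about 38 mm while watching the force, and close again.

```bash
python3 -m jog '[[[0,0,0,0,0,0,0],[0,0,0,0,0,0,0],[0,0,0,0,0,0,0],[0,0,0,0,0,0,0],[0,0,0,0,0,0,0],[0,0,0,0,0,0,0],[0,0,0,0,0,0,0],[0,0,8,0,0,0,0],[0,0,8,0,0,0,0],[0,0,6,0,0,0,0]]]'
python3 -m jog '[[[0,0,3,0,0,0,0],[0,0,3,0,0,0,0],[0,0,3,0,0,0,0],[0,0,2,0,0,0,0]]]'
```

```text
t: 4.62
tool_pos: [461.6, -308.5, 37.9]
ee_rot: [-2.931, -1.128, 0.001]
wrist_force: [0.5, -0.4, 0.4]
gripper_width: 1.001
finger_force: 0.0
t: 4.95
tool_pos: [462.0, -308.8, 27.8]
ee_rot: [-2.932, -1.128, 0.0]
wrist_force: [-0.2, 0.1, 0.2]
gripper_width: 0.998
finger_force: 0.0
```

```bash
python3 -m jog '[[[0,0,3,0,0,0,0],[0,0,2,0,0,0,0],[0,0,0,0,0,0,0.5],[0,0,0,0,0,0,1],[0,0,0,0,0,0,1],[0,0,0,0,0,0,1],[0,0,0,0,0,0,1],[0,0,0,0,0,0,1],[0,0,0,0,0,0,1],[0,0,0,0,0,0,1]]]' 60
```

```text
t: 5.78
tool_pos: [462.2, -309.0, 23.5]
ee_rot: [2.932, 1.128, 0.0]
wrist_force: [-0.3, 0.7, 3.8]
gripper_width: 0.208
finger_force: 58.8
```

Gripped (17.7 mm, 59 N). From this grasp, blade edge z = TCP z − 9.5. I lift, then turn by −2.335 rad about tool z, which stays within joint 6 range and keeps the camera away from the monitor.

```bash
python3 -m jog '[[[0,0,-4,0,0,0,1],[0,0,-8,0,0,0,1],[0,0,-10,0,0,0,1],[0,0,-12,0,0,0,1],[0,0,-12,0,0,0,1],[0,0,-12,0,0,0,1],[0,0,-12,0,0,0,1]]]'
python3 -m jog '[[[0,0,0,0,0,-0.1168,1],[0,0,0,0,0,-0.1168,1],[0,0,0,0,0,-0.1168,1],[0,0,0,0,0,-0.1168,1],[0,0,0,0,0,-0.1168,1],[0,0,0,0,0,-0.1168,1],[0,0,0,0,0,-0.1168,1],[0,0,0,0,0,-0.1168,1],[0,0,0,0,0,-0.1168,1],[0,0,0,0,0,-0.1168,1]]]'
python3 -m jog '[[[0,0,0,0,0,-0.1168,1],[0,0,0,0,0,-0.1168,1],[0,0,0,0,0,-0.1168,1],[0,0,0,0,0,-0.1168,1],[0,0,0,0,0,-0.1168,1],[0,0,0,0,0,-0.1168,1],[0,0,0,0,0,-0.1168,1],[0,0,0,0,0,-0.1168,1],[0,0,0,0,0,-0.1168,1],[0,0,0,0,0,-0.1168,1],[0,0,0,0,0,0,1],[0,0,0,0,0,0,1]]]'
python3 - <<'E'
from h import *
o=get_obs();M=R.from_rotvec(o['ee_rot']).as_matrix();print(o['joints'].round(2),M.round(3).tolist())
x=3;y=92
T=np.array([525.4+.9974*x+.0715*y,-14.8-.0715*x+.9974*y]);print(T,M[:2,:2].T@(T-o['tool_pos'][:2]))
E
```

```text
t: 6.37
tool_pos: [462.0, -308.8, 94.7]
ee_rot: [2.932, 1.128, 0.0]
wrist_force: [0.5, 0.2, -0.6]
gripper_width: 0.207
finger_force: 58.8
t: 7.2
tool_pos: [462.1, -308.9, 94.2]
ee_rot: [1.816, 2.563, -0.0]
wrist_force: [0.3, -0.2, -1.0]
gripper_width: 0.207
finger_force: 58.7
t: 8.2
tool_pos: [462.1, -308.9, 93.9]
ee_rot: [0.117, 3.139, -0.0]
wrist_force: [-0.1, -0.7, -1.6]
gripper_width: 0.202
finger_force: 58.8
[-0.72  0.42 -0.24  0.91  0.   -0.65] [[-0.997, 0.074, 0.0], [0.074, 0.997, -0.0], [-0.0, -0.0, -1.0]]
[534.9702  76.7463] [-43.97555805 390.02119351]
```

```bash
python3 -m jog '[[[-2,15,0,0,0,0,1],[-3.5,30,0,0,0,0,1],[-3.5,30,0,0,0,0,1],[-3.5,35,0,0,0,0,1],[-3.5,35,0,0,0,0,1],[-4,35,0,0,0,0,1],[-4,35,0,0,0,0,1],[-4,35,0,0,0,0,1],[-4,35,0,0,0,0,1],[-4,35,0,0,0,0,1],[-4,35,0,0,0,0,1],[-4,35,0,0,0,0,1]]]'
python3 -m jog '[[[0,0,15,0,0,0,1],[0,0,12,0,0,0,1],[0,0,8,0,0,0,1],[0,0,0,0,0,0,1],[0,0,0,0,0,0,1]]]'
python3 - <<'E'
from h import *
o=get_obs();ci=camera_info('wrist');im=camera('wrist');cv2.imwrite('pics/w4.png',im);np.save('ci4.npy',ci,allow_pickle=True);print(o['tool_pos'])
E
```

```text
t: 9.2
tool_pos: [533.1, 79.5, 93.6]
ee_rot: [0.116, 3.139, 0.0]
wrist_force: [0.2, -1.4, -1.9]
gripper_width: 0.203
finger_force: 58.9
t: 9.62
tool_pos: [533.0, 77.1, 58.2]
ee_rot: [-0.114, -3.139, -0.0]
wrist_force: [0.2, 0.1, -0.4]
gripper_width: 0.203
finger_force: 59.1
[533.00284939  77.07388719  58.20670335]
```

View pics/w4.png

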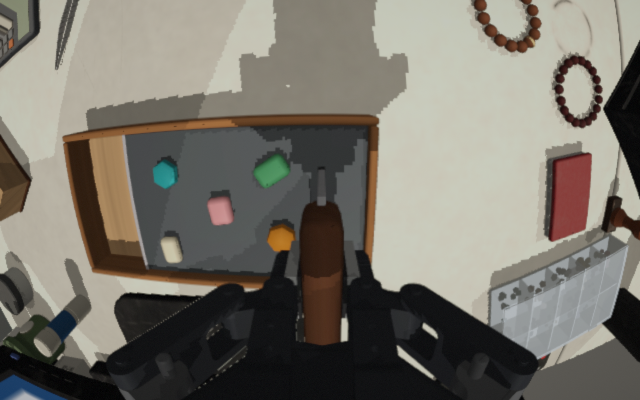

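The blade (column 322) is over the deck behind all the chips, with green at (271,170), orange at (281,238), and the end rim at column 370. I lower until light contact.

```bash
python3 -m jog '[[[-1.5,0,10,0,0,0,1],[0,0,8,0,0,0,1],[0,0,2,0,0,0,1],[0,0,0,0,0,0,1]]]'; python3 -m jog '[[[0,0,1,0,0,0,1],[0,0,1,0,0,0,1],[0,0,0,0,0,0,1]]]'
```

```text
t: 10.0
tool_pos: [534.2, 76.7, 37.3]
ee_rot: [-0.112, -3.138, 0.0]
wrist_force: [0.4, -0.7, -1.4]
gripper_width: 0.204
finger_force: 59.1
t: 10.25
tool_pos: [535.1, 77.0, 36.3]
ee_rot: [0.111, 3.139, -0.0]
wrist_force: [-0.4, 0.4, -0.7]
gripper_width: 0.203
finger_force: 59.0
```

```bash
python3 -m jog '[[[0,-4,0.3,0,0,0,1],[0,-8,0,0,0,0,1],[0,-9,0,0,0,0,1],[0,-9,0,0,0,0,1],[0,-9,0,0,0,0,1],[0,-9,0,0,0,0,1],[0,-9,0,0,0,0,1],[0,-9,0,0,0,0,1],[0,-9,0,0,0,0,1],[0,-9,0,0,0,0,1],[0,-9,0,0,0,0,1]]]'
python3 -m jog '[[[0,-9,0,0,0,0,1],[0,-9,0,0,0,0,1],[0,-9,0,0,0,0,1],[0,-8,0,0,0,0,1],[0,-8,0,0,0,0,1],[0,-8,0,0,0,0,1],[0,-8,0,0,0,0,1],[0,-6,0,0,0,0,1],[0,-4,0,0,0,0,1],[0,0,0,0,0,0,1]]]'
python3 - <<'E'
from h import *
o=get_obs();ci=camera_info('wrist');im=camera('wrist');cv2.imwrite('pics/w5.png',im);print(o['tool_pos'])
d=(o['tool_pos'][:2]-[525.4,-14.8]);print('board xy',d@[.9974,-.0715],d@[.0715,.9974])
E
```

```text
t: 11.17
tool_pos: [528.3, -16.7, 35.9]
ee_rot: [0.111, 3.14, 0.0]
wrist_force: [-0.1, 1.2, -0.9]
gripper_width: 0.202
finger_force: 59.0
t: 12.0
tool_pos: [523.6, -85.5, 35.9]
ee_rot: [0.112, 3.14, -0.0]
wrist_force: [0.6, 1.2, -2.1]
gripper_width: 0.205
finger_force: 59.0
[523.55290795 -85.48361288  35.89731108]
board xy 3.2115887106999286 -70.63190256418822
```

View pics/w5.png

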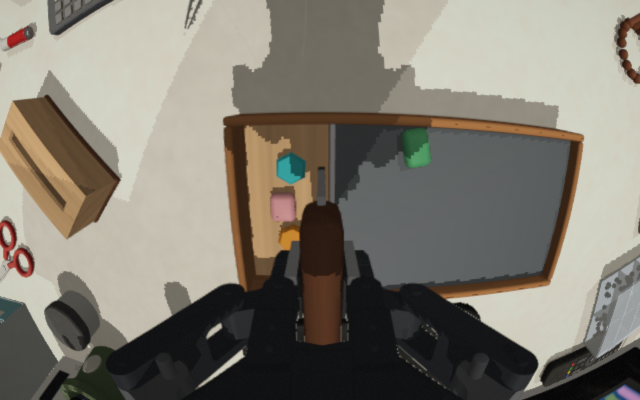

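Turquoise (291,168), rose (284,206) and amber (289,237) are in the trough. Cream is hidden behind the gripper. Green slipped past the blade's end and lies on the deck at (416,148).

```bash
python3 - <<'E'
from h import *
im=cv2.imread('pics/w5.png');ci=camera_info('wrist')
m=mask(im,(50,90,30),(80,255,255));m[:,:390]=0;m[:,440:]=0
cs,_=cv2.findContours(m,cv2.RETR_EXTERNAL,cv2.CHAIN_APPROX_NONE);c=max(cs,key=cv2.contourArea).reshape(-1,2);print(c.min(0),c.max(0))
def b(p):
    d=p-np.array([525.4,-14.8]);return np.c_[d@[.9974,-.0715],d@[.0715,.9974]].round(1).tolist()
print('jade top',b(cast('wrist',ci,[c.min(0),c.max(0)],34)))
print('rim inner top',b(cast('wrist',ci,[(330,124),(450,129)],36)))
print('rim bottom',b(cast('wrist',ci,[(340,125)],26)),'lip',b(cast('wrist',ci,[(332,150)],26)))
for x,y in [(416,148)]: print('blade end',b(cast('wrist',ci,[(321,168)],40)))
v=im[100:150:1,470].mean(1);print(v.round().tolist())
E
```

```text
[401 128] [430 167]
jade top [[-59.4, -23.3], [-36.0, -3.1]]
rim inner top [[-61.0, -65.4], [-60.5, 7.6]]
rim bottom [[-59.6, -59.1]] lip [[-44.1, -63.9]]
blade end [[-35.9, -70.6]]
[138.0, 138.0, 138.0, 138.0, 137.0, 138.0, 137.0, 138.0, 137.0, 137.0, 137.0, 137.0, 138.0, 138.0, 138.0, 139.0, 138.0, 129.0, 100.0, 61.0, 66.0, 90.0, 105.0, 114.0, 117.0, 118.0, 119.0, 116.0, 110.0, 85.0, 77.0, 82.0, 83.0, 84.0, 88.0, 95.0, 95.0, 96.0, 95.0, 96.0, 96.0, 96.0, 96.0, 96.0, 96.0, 96.0, 96.0, 96.0, 97.0, 96.0]
```

```bash
python3 -m jog '[[[0,0,-10,0,0,0,1],[0,0,-10,0,0,0,1],[4,15,0,0,0,0,1],[4,20,0,0,0,0,1],[4,20,0,0,0,0,1],[4,20,0,0,0,0,1],[4,20,0,0,0,0,1],[0,5,0,0,0,0,1],[0,0,0,0,0,0,1],[0,0,10,0,0,0,1],[0,0,8,0,0,0,1],[0,0,0,0,0,0,1]]]'
python3 - <<'E'
from h import *
o=get_obs();d=(o['tool_pos'][:2]-[525.4,-14.8]);print('board xy',d@[.9974,-.0715],d@[.0715,.9974],o['tool_pos'],o['wrist_force'])
E
```

```text
t: 13.05
tool_pos: [509.5, 15.8, 36.1]
ee_rot: [-0.113, -3.137, 0.0]
wrist_force: [-1.0, -0.7, -1.2]
gripper_width: 0.2
finger_force: 59.0
board xy -18.035749077292675 29.426010286234927 [509.51381698  15.84154038  36.08746972] [-1.04324723 -0.68513743 -1.16161723]
```

```bash
python3 -m jog '[[[-0.8,0,0,0,0,0,1],[0,0,0,0,0,0,1]]]'
```

```text
t: 13.22
tool_pos: [511.5, 15.9, 37.7]
ee_rot: [-0.113, -3.139, 0.0]
wrist_force: [-0.8, -0.4, -0.5]
gripper_width: 0.2
finger_force: 59.0
```

```bash
python3 -m jog '[[[0,0,1.7,0,0,0,1],[0,-5,0,0,0,0,1],[0,-9,0,0,0,0,1],[0,-9,0,0,0,0,1],[0,-9,0,0,0,0,1],[0,-9,0,0,0,0,1],[0,-9,0,0,0,0,1],[0,-9,0,0,0,0,1],[0,-9,0,0,0,0,1],[0,-9,0,0,0,0,1],[0,-9,0,0,0,0,1],[0,-6,0,0,0,0,1]]]'
python3 -m jog '[[[0,-5,0,0,0,0,1],[0,-3,0,0,0,0,1],[0,0,0,0,0,0,1],[0,0,-12,0,0,0,1],[0,0,-20,0,0,0,1],[0,0,-25,0,0,0,1],[20,0,0,0,0,0,1],[20,0,0,0,0,0,1],[20,0,0,0,0,0,1],[20,0,0,0,0,0,1],[0,0,0,0,0,0,1],[0,0,0,0,0,0,1]]]'
python3 - <<'E'
from h import *
o=get_obs();im=camera('wrist');s=camera('side');cv2.imwrite('pics/w6.png',im);print(o['tool_pos'])
h=np.zeros((600,640,3),np.uint8);h[:330]=im[:330]
h[330:,:540]=cv2.resize(s[150:250,250:450],(540,270),interpolation=cv2.INTER_CUBIC)
cv2.imwrite('pics/m6.png',h)
E
```

```text
t: 14.22
tool_pos: [504.9, -76.5, 36.2]
ee_rot: [0.112, 3.14, -0.0]
wrist_force: [-0.1, -0.2, -1.0]
gripper_width: 0.205
finger_force: 59.0
t: 15.22
tool_pos: [424.2, -77.3, 93.4]
ee_rot: [0.111, 3.139, 0.0]
wrist_force: [1.0, -0.0, -1.2]
gripper_width: 0.207
finger_force: 59.0
[424.20423376 -77.28151602  93.44031855]
```

View pics/m6.png

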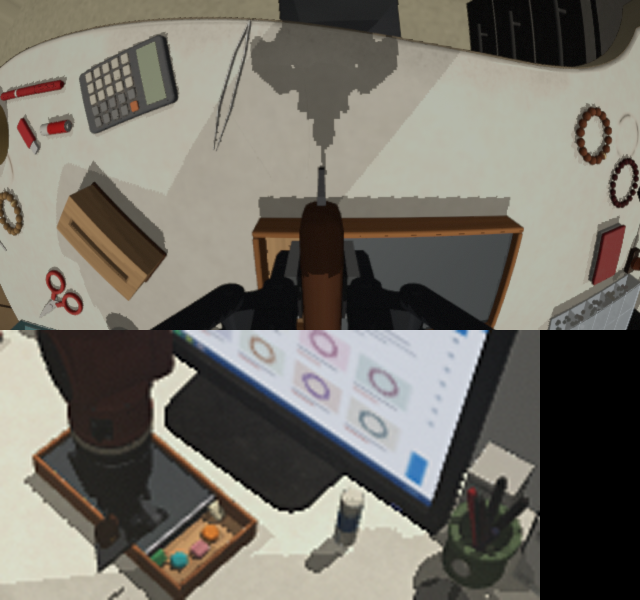

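The side view (lower half) shows green, turquoise, rose and amber in the trough and cream near its far corner. I check the cream chip's location numerically and measure the slot from the wrist view.

```bash
python3 - <<'E'
from h import *
cs=camera_info('side');s=camera('side')
def b(p):
    d=p-np.array([525.4,-14.8]);return np.c_[d@[.9974,-.0715],d@[.0715,.9974]].round(1).tolist()
for z in (9,13,31): print(z,b(cast('side',cs,[(329.6,215.6),(326,222),(309,238)],z)))
print('lip ends side px: cast z26',b(cast('side',cs,[(250+152*.37,150+223*.37),(250+213*.37,150+165*.37)],26)))
im=cv2.imread('pics/w6.png');ci=camera_info('wrist')
sub=im[180:300,50:175];
m=mask(im,(0,30,0),(40,255,75));m[:200]=0;m[290:]=0;m[:,:60]=0;m[:,150:]=0
m=cv2.morphologyEx(m,cv2.MORPH_OPEN,np.ones((2,2)))
cc,_=cv2.findContours(m,cv2.RETR_EXTERNAL,cv2.CHAIN_APPROX_NONE)
for c in sorted(cc,key=cv2.contourArea)[-4:]:
    r=cv2.minAreaRect(c);w=cast('wrist',ci,cv2.boxPoints(r),46);print(np.round(r[0]),np.round(r[1]),w.mean(0),w.tolist())
h=np.zeros((600,800,3),np.uint8);h[:600,:400]=cv2.resize(s[195:265,290:340],(400,600),interpolation=cv2.INTER_CUBIC)
h[:400,400:]=cv2.resize(sub,(400,400));cv2.imwrite('pics/m7.png',h)
E
```

```text
9 [[52.4, -71.8], [26.6, -80.9], [-54.1, -84.9]]
13 [[50.6, -73.5], [24.9, -82.5], [-55.6, -86.5]]
31 [[42.5, -81.1], [17.2, -89.9], [-62.1, -93.9]]
lip ends side px: cast z26 [[-52.8, -71.4], [55.3, -64.8]]
[ 63. 279.] [8. 2.] [ 502.875 -392.4  ] [[498.8, -395.6], [497.0, -390.4], [506.9, -389.2], [508.8, -394.4]]
[100. 251.] [78.  4.] [ 463.5 -309. ] [[433.6, -339.6], [430.9, -334.0], [493.1, -278.8], [496.4, -283.6]]
[121. 230.] [104.  29.] [ 440.3  -271.25] [[410.2, -324.1], [392.4, -286.5], [467.8, -221.3], [490.8, -253.1]]
```

View pics/m7.png

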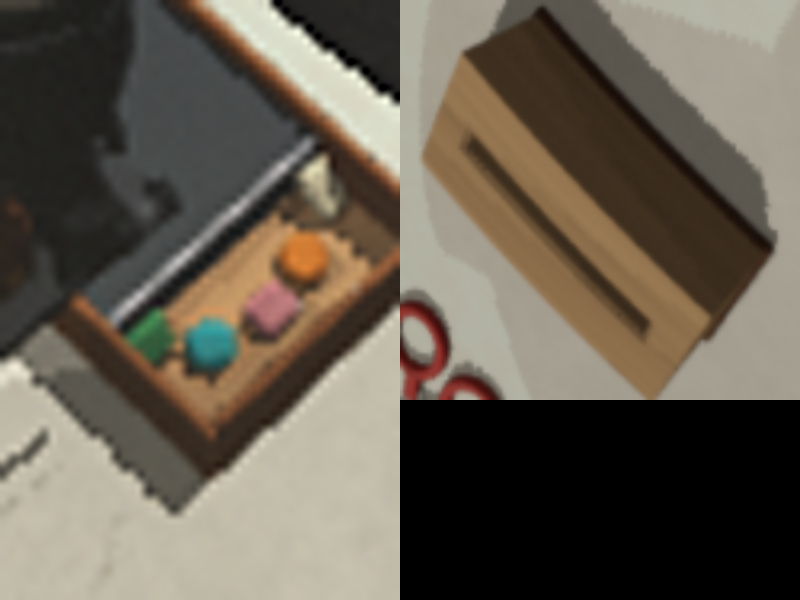

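All five chips are in the trough, with cream leaning in its corner. The slot measures (463.5,−309) at 41.6°, which agrees with the grasp pose (462.1,−308.9, 42.1°). I go back and turn.

```bash
python3 -m jog '[[[-5.5,-18,0,0,0,0,1],[-5.5,-25,0,0,0,0,1],[-5.5,-25,0,0,0,0,1],[-5.5,-25,0,0,0,0,1],[-5.5,-25,0,0,0,0,1],[-5.5,-25,0,0,0,0,1],[-5.5,-25,0,0,0,0,1],[-5.5,-25,0,0,0,0,1],[-5.5,-20,0,0,0,0,1],[-5.4,-15,0,0,0,0,1]]]'
python3 -m jog '[[[0,0,0,0,0,0.1168,1],[0,0,0,0,0,0.1168,1],[0,0,0,0,0,0.1168,1],[0,0,0,0,0,0.1168,1],[0,0,0,0,0,0.1168,1],[0,0,0,0,0,0.1168,1],[0,0,0,0,0,0.1168,1],[0,0,0,0,0,0.1168,1],[0,0,0,0,0,0.1168,1],[0,0,0,0,0,0.1168,1]]]'
python3 -m jog '[[[0,0,0,0,0,0.1168,1],[0,0,0,0,0,0.1168,1],[0,0,0,0,0,0.1168,1],[0,0,0,0,0,0.1168,1],[0,0,0,0,0,0.1168,1],[0,0,0,0,0,0.1168,1],[0,0,0,0,0,0.1168,1],[0,0,0,0,0,0.1168,1],[0,0,0,0,0,0.1168,1],[0,0,0,0,0,0.1168,1],[0,0,0,0,0,0,1],[0,0,0,0,0,0,1]]]'
python3 - <<'E'
from h import *
o=get_obs();M=R.from_rotvec(o['ee_rot']).as_matrix();print(np.degrees(np.arctan2(M[1,0],M[0,0])),o['tool_pos'],M[:2,:2].T@(np.array([462.1,-308.9])-o['tool_pos'][:2]))
E
```

```text
t: 16.2
tool_pos: [464.0, -311.2, 92.8]
ee_rot: [0.112, 3.139, -0.001]
wrist_force: [-0.5, -0.3, -1.1]
gripper_width: 0.205
finger_force: 59.0
t: 17.03
tool_pos: [463.9, -309.2, 92.8]
ee_rot: [-1.831, -2.553, -0.0]
wrist_force: [0.2, 1.0, -1.1]
gripper_width: 0.203
finger_force: 59.1
t: 18.03
tool_pos: [463.7, -309.1, 92.9]
ee_rot: [-2.93, -1.134, -0.0]
wrist_force: [-0.2, 0.6, -1.1]
gripper_width: 0.203
finger_force: 59.1
42.32357007739172 [ 463.71064649 -309.07404856   92.90971943] [-1.07364839 -1.21315875]
```

```bash
python3 -m jog '[[[-1.1,-1.2,0,0,0,0.005,1],[0,0,10,0,0,0,1],[0,0,13,0,0,0,1],[0,0,8,0,0,0,1],[0,0,2,0,0,0,1],[0,0,0,0,0,0,1],[0,0,0,0,0,0,1]]]' 
python3 -m jog '[[[0,0,2,0,0,0,1],[0,0,2,0,0,0,1],[0,0,2,0,0,0,1],[0,0,2,0,0,0,1],[0,0,2,0,0,0,1]]]'
```

```text
t: 18.62
tool_pos: [461.6, -308.8, 60.2]
ee_rot: [-2.934, -1.122, 0.0]
wrist_force: [-0.1, 0.3, -0.8]
gripper_width: 0.202
finger_force: 59.1
t: 19.03
tool_pos: [461.6, -308.8, 50.1]
ee_rot: [2.935, 1.121, 0.0]
wrist_force: [-0.4, 0.0, -0.8]
gripper_width: 0.201
finger_force: 59.1
```

Entered the mouth (blade edge about 5 mm inside) with no force. Continuing down.

```bash
python3 -m jog '[[[0,0,4,0,0,0,1],[0,0,4,0,0,0,1],[0,0,4,0,0,0,1],[0,0,4,0,0,0,1],[0,0,4,0,0,0,1],[0,0,3,0,0,0,1],[0,0,0,0,0,0,1]]]'
python3 -m jog '[[[0,0,2,0,0,0,1],[0,0,1.2,0,0,0,1],[0,0,0,0,0,0,1]]]'
```

```text
t: 19.62
tool_pos: [461.3, -308.5, 26.4]
ee_rot: [-2.934, -1.121, 0.001]
wrist_force: [0.1, 0.5, -0.8]
gripper_width: 0.201
finger_force: 59.0
t: 19.87
tool_pos: [461.5, -308.7, 23.9]
ee_rot: [-2.935, -1.121, 0.0]
wrist_force: [-0.2, -1.4, -1.6]
gripper_width: 0.2
finger_force: 59.0
```

```bash
python3 -m jog '[[[0,0,0.6,0,0,0,1],[0,0,0.5,0,0,0,1],[0,0,0,0,0,0,1]]]'
```

```text
t: 20.12
tool_pos: [461.8, -308.9, 23.5]
ee_rot: [2.934, 1.121, 0.0]
wrist_force: [-1.9, 1.8, 4.1]
gripper_width: 0.202
finger_force: 59.8
```

Seated on the slot floor (contact force appears at the same height as the start). I release and retreat upward.

```bash
python3 -m jog '[[[0,0,0,0,0,0,0.7],[0,0,0,0,0,0,0.5],[0,0,0,0,0,0,0],[0,0,0,0,0,0,0],[0,0,0,0,0,0,0],[0,0,0,0,0,0,0],[0,0,0,0,0,0,0],[0,0,0,0,0,0,0]]]'
python3 -m jog '[[[0,0,-8,0,0,0,0],[0,0,-15,0,0,0,0],[0,0,-25,0,0,0,0],[0,0,-30,0,0,0,0],[0,0,-30,0,0,0,0],[0,0,-30,0,0,0,0],[0,0,-25,0,0,0,0],[0,0,0,0,0,0,0],[0,0,0,0,0,0,0],[0,0,0,0,0,0,0]]]'
python3 - <<'E'
from h import *
o=get_obs();im=camera('wrist');b=camera('scene');s=camera('side')
h=np.zeros((600,640,3),np.uint8);h[:320]=im[:320]
h[320:,:400]=cv2.resize(s[195:265,290:390],(400,280),interpolation=cv2.INTER_CUBIC);cv2.imwrite('pics/m8.png',h)
E
```

```text
t: 20.78
tool_pos: [461.6, -308.8, 22.9]
ee_rot: [-2.935, -1.121, 0.0]
wrist_force: [0.6, 0.5, -0.1]
gripper_width: 0.997
finger_force: 0.0
t: 21.62
tool_pos: [461.4, -308.6, 185.7]
ee_rot: [-2.935, -1.121, 0.0]
wrist_force: [-0.2, -0.5, -0.3]
gripper_width: 1.002
finger_force: 0.0
```

View pics/m8.png

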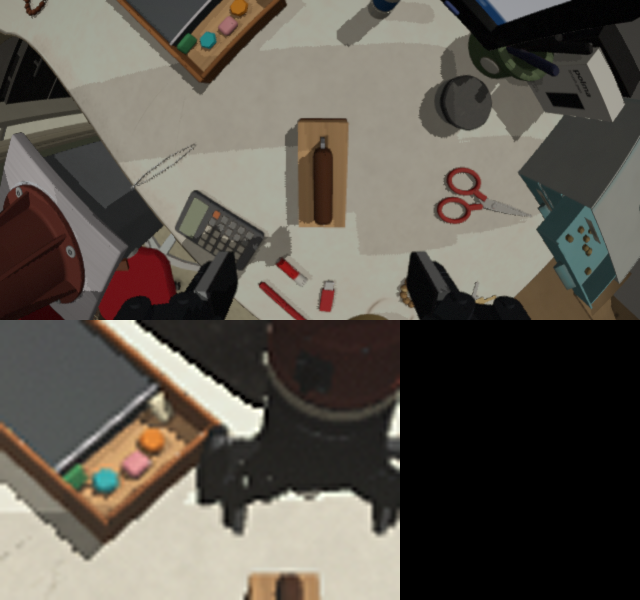

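The scraper stands in its slot (grip centred at (322,185)), the jaws are clear, the deck is empty, and all five chips are in the trough.

```bash
python3 -c "
from workcell import *
print(hand_in())"
```

```text
the job is handed in; nothing more can be done
None
```

All five chips are in the trough (the cream one leaning in a corner), the scraper is back fully home and released in its slot, the bystanders were left alone, and the job was handed in at about 22 s.

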